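# Fish a dropped nut out from under a low ledge

### The job

A steel hex nut has rolled under the low steel ledge on the bench, where fingers do not fit. Pick up the engineer's square, reach under the ledge with its thin blade and sweep the nut out onto the open bench; then lay the square flat on the bench, clear of the ledge, and put the nut into the small orange pot, leaving the pot upright. Do not shift the MDF offcut that lies under the ledge too, and leave everything else on and round the ledge where it is.

Things in the scene. Friction and masses are not known exactly. Their poses are not given: they have to be found in the camera images.
- ledge: Low grey sheet-steel ledge, fixed. Origin on the bench under the middle of its top plate; x to its rear, y along its length. Top plate 100 (x) by 180 (y) mm, underside 37, top 42 mm above the bench. A rear plate (inner face x = +46 mm, rim 49 mm high, bolted foot to x = +79 mm) carries it. Front (x = -50 mm) and both ends (y = -90, +90 mm) are open, without legs.
- nut: Plain steel hex nut, 24 mm across flats, 28 mm across corners, 13 mm high, 16 mm hole, about 50 g, lying flat. Origin at the centre of its underside; flats face its own +x and -x and every 60 degrees on. Starts under the ledge, in its left or right half; the offcut lies in the other half, at least 45 mm clear of the nut along the ledge.
- offcut: Plain MDF offcut, 35 (x) by 60 (y) by 35 (z) mm, about 60 g, loose, lying under the ledge. Origin at the centre of its underside. It is to stay where it is: nudges under about 15 mm are no harm.
- square: Pale grey steel engineer's square, 300 g, L-shaped, lying flat in front of the ledge. Origin on its underside. Stock: a bar 18 wide, 100 long, 18 mm high (x -79 to -61, y -50 to +50, z 0 to 18 mm); grasp it across the 18 mm. Blade: a thin strip 141 long, 25 wide, 3 mm thick (x -61 to +80, y +24 to +49, z 0 to 3 mm). Centre of mass at about x -50, y +9 mm.
- blade_tip (a point): Middle of the free end of the square's blade, at (80, 36.5, 1.5) mm in the square's frame, with the square's axes.
- stock_mid (a point): Middle of the square's stock, at (-70, 0, 9) mm in the square's frame, with the square's axes.
- pot: Small round orange plastic casting pot with a white band, loose and light (50 g), open at the top: 68 mm across the rim, 62 mm high, inside about 60 mm wide at the rim and 45 mm at the floor, floor 4 mm thick. Stands at the left, beyond the fixed bench vice (126 mm high, at the front edge). Origin at the centre of its underside, z up.
- wax: Green block of modelling wax, 50 by 70 by 30 mm, a bystander standing at the left of the bench near the pot (the two may change places). Origin at the centre of its underside. To be left where it is.
- mould: Teal silicone mould, 70 by 61 by 30 mm, a bystander standing on top of the ledge, towards its rear. Origin at the centre of its underside. To be left where it is.
Not all that is in view belongs to the job. Of the things that look like the square, take the one that is nearest to the robot's base at the start.

How it is judged:
On the way, in this order (a step that is already met when the one before it is completed fails the run):
1. the square's blade is under the ledge (x of blade_tip in the frame of ledge between -0.03 and 0.05 m and y of blade_tip in the frame of ledge between -0.09 and 0.09 m and height (world z) of blade_tip below 0.035 m), for 0.1 s.
2. the nut is out from under the ledge, on the open bench ((x of nut in the frame of ledge below -0.055 m or x of nut in the frame of ledge above 0.085 m or y of nut in the frame of ledge below -0.095 m or y of nut in the frame of ledge above 0.095 m) and height (world z) of nut between -0.01 and 0.025 m and linear speed of nut below 0.05 m/s), for 0.1 s.
At the end, for the whole second after the job is handed in: The nut lies inside the orange pot (within 30 mm of its axis, under 45 mm above its underside); the pot stands upright on the bench (0.15 rad); the square lies flat on the bench (0.1 rad, at most 12 mm up), blade tip and stock out from under the ledge; all at rest (horizontal distance between nut and pot below 0.03 m and z of nut in the frame of pot between 0 and 0.045 m and angle between pot's own z axis and vertical below 0.15 rad and height (world z) of pot below 0.01 m and linear speed of each of nut, square below 0.03 m/s and angle between square's own z axis and vertical below 0.1 rad and height (world z) of square between -0.01 and 0.012 m and (x of blade_tip in the frame of ledge below -0.05 m or x of blade_tip in the frame of ledge above 0.08 m or y of blade_tip in the frame of ledge below -0.09 m or y of blade_tip in the frame of ledge above 0.09 m) and (x of stock_mid in the frame of ledge below -0.05 m or x of stock_mid in the frame of ledge above 0.08 m or y of stock_mid in the frame of ledge below -0.09 m or y of stock_mid in the frame of ledge above 0.09 m)); the robot touches nothing.
It fails at once if the MDF offcut is shifted by more than 20 mm (distance of offcut from where it was at the start of the episode above 0.02 m).
It fails at once if the gripper touches the nut while it is still under the ledge (not (x of nut in the frame of ledge below -0.05 m or x of nut in the frame of ledge above 0.08 m or y of nut in the frame of ledge below -0.09 m or y of nut in the frame of ledge above 0.09 m) and height (world z) of nut below 0.03 m and contact force between the fingers and nut above 0.5 N).
It fails at once if the mould on the ledge is shifted by more than 20 mm (distance of mould from where it was at the start of the episode above 0.02 m).
It fails at once if the wax block is shifted by more than 30 mm (distance of wax from where it was at the start of the episode above 0.03 m).
It fails at once if the pot is tipped over (angle between pot's own z axis and vertical above 0.6 rad).
It also fails if it takes over 61 s, if anything falls off the work surface, if the arm or the gripper's body presses on something with over 40 N, if the wrist force passes 120 N, or if a joint passes its speed limit or range.

### The arm

A 6-joint arm with a two-finger parallel gripper is mounted at the origin on a cart in front of the work surface, level with it; the furniture and walls round the work are solid. World frame = base frame: x ahead of the robot, y to its left, z up, the work surface at z = 0. Lengths are in m, angles in rad, forces in N, time in s.
With the tool pointing down it reaches from about 0.425 to 1.125 m from the base axis. Payload 14.9 kg.
Tool frame: the origin (TCP) lies midway between the tips of the shut fingers; the grasp point (between the pads) lies 19 mm behind it; z points along the fingers, y is the line along which they close (so a half turn about z gives the same grasp; the last joint's range is limited). The gripper opens to 91 mm and grips with 3 to 60 N. Pads are 32 mm wide; open, the fingers measure 118 mm over their backs; the gripper's body (76 mm by 178 mm) begins 60 mm behind the grasp point.
Start: joints at [1.296, 0.379, 1.734, -0, 1.028, -0.033], TCP at [0.168, 0.68, 0.214] pointing down, gripper open.
Joint ranges: [-2.77, 2.77], [-0.74, 2.19], [0, 2.66], [-1.06, 4.2], [0.31, 2.87], [-3.08, 3.08]. Speed limits (rad/s): [1.89, 1.89, 2.39, 3.14, 3.14, 3.14].

### API

Orientations are given as a unit quaternion [x, y, z, w].
In Python, from bench import ctrl gives the robot as it stands.
- The arm moves only by the shell command python3 -m creep 'ROWS' [OPENING] [FORCE]. ROWS is JSON, a list of rows, each an object with "travel": the shift along the world's x, y, z in cm, a list of three; "turn": the turn about the world's z in rad. In form: [{"travel": [x, y, z], "turn": turn}, ...]. A call has 1 to 8 rows; each row is the pose to reach, as a shift and turn from the pose commanded when the call began; what a row does not reach only later rows make up. A row lasts 1/12 s, in which the tool goes at most 41.7 mm and 7.16 degrees, less where a joint would pass 70% of its speed; a pose out of reach is approached as far as the arm can. A call with a gripper value outside its range is refused whole. OPENING is the opening in per cent of the stroke, from 0 (shut) to 100 (fully open), set as the call begins (- or left out, the last holds). The fingers move at their own pace and stop on an object; FORCE is the grip in N (left out, the last holds). Time passes only in rows, so rows that repeat a pose let the fingers close. It gives the time, the measured TCP pose, the force, the opening and the grip force at its end, in the units of the state.
- ctrl.get_obs(): the state, without advancing time (a new reading comes with each control period).
- ctrl.read_camera(name): name is "side" or "top"; returns a dict with "img" (420x560x3 uint8, red, green, blue), "depth" (420x560 float32, m along the optical axis (not along the pixel's ray), 0 where there is no reading), "mtx" (3x3 intrinsics, pixels), "view" (4x4, takes a point from world to camera coordinates). Camera axes: x right, y up, looking along -z (the intrinsics and any distortion apply to the point x, -y, -z); pixel columns grow to the right and rows downward; lengths in m; the calibration is good to about 2 mm. A picture is of the moment at which its call begins.
- ctrl.hand_in(): hands the job in; it is judged then, once.
Trained networks look in a picture, given as the dict that the camera call returned (one of the last four; its "shot" number tells which), for a name from the list of things; names that differ only in an ending like _2 or _b are one class to them, and where a whole thing is asked for, a point or a joint stands for the part that bears it (a point fixed in the world has none). Each returns a list of dicts, best first, with "score" (0 to 1); they miss things now and then, are a little off and sometimes report something else, mostly with a low value. They report only what shows in the picture. A call takes as long as a camera call. They do not tell look-alikes from the thing itself.
- ctrl.look_for(query, picture): "at" ([x, y, z] in m, in world coordinates, good to about 4 mm: the middle of the surface that is visible of it).
- ctrl.silhouettes(query, picture): "pixels" (420x560 bool, what is visible of it).
- ctrl.pinpoint(query, picture): "at" ([x, y, z] in m, in world coordinates, good to about 4 mm: a listed point, or the origin of a listed thing).
The state is a dict: "time": time; "qpos": joint angles; "joint_vel": joint speeds; "joint_torque": joint torques, N m; "position": TCP position; "tcp_rot": TCP orientation; "contact_force": force on the tool from outside, world axes, zero at the start; "wrist_torque": the same for the moment, N m; "grip_width": finger opening in m; "grasp_force": force on a finger pad.
Only numpy, scipy, OpenCV 4.12 (cv2) and the standard library are available. Lean on these libraries where they do the work, as an engineer would, in place of code of your own. Each camera call takes 0.05 s, during which the arm holds its last target. There are 200 camera calls.

## Working session

There is one attempt and no reset: what is moved stays moved. The work goes in short steps, Python scripts to look and compute and a shell command to move; the robot and the scene stay as the last step left them, time stands still between calls to the robot, and variables do not carry over. Pictures are saved under pics/ and viewed, at most 10 in all, crops included, and the job is handed in when it is done.

```bash
mkdir -p pics
cat > h.py <<'E'
from bench import ctrl
import numpy as np, cv2
def world(p,u,v):
    d=p["depth"][v,u];K=p["mtx"];T=np.linalg.inv(p["view"])
    x=(u-K[0,2])*d/K[0,0];y=(v-K[1,2])*d/K[1,1]
    return (T@np.array([x,-y,-d,1]))[:3]
def pix(p,w):
    c=p["view"]@np.append(w,1);c=c[:3]*[1,-1,-1];q=p["mtx"]@c
    return q[:2]/q[2]
E
python3 - <<'E'
from h import *
o=ctrl.get_obs();print(o["time"],o["position"],o["tcp_rot"])
ims=[]
for c in("top","side"):
    p=ctrl.read_camera(c);cv2.imwrite(f"pics/{c}0.png",p["img"][:,:,::-1])
    print(c,p["view"].round(3).tolist(),p["mtx"].round(0).tolist())
    for n in("ledge","nut","offcut","square","blade_tip","stock_mid","pot","wax","mould"):
        r=ctrl.pinpoint(n,p)
        print(n,[(round(x["score"],2),np.round(x["at"],3).tolist(),pix(p,x["at"]).round().tolist()) for x in r[:4]])
E
```

```text
0.0 [0.16750574 0.679255   0.21326373] [ 1.20590585e-01  9.92702167e-01 -5.56082620e-04 -9.17700509e-05]
top [[-0.015, -1.0, -0.013, -0.281], [0.988, -0.017, 0.154, -0.528], [-0.154, -0.01, 0.988, -1.234], [0.0, 0.0, 0.0, 1.0]] [[380.0, 0.0, 283.0], [0.0, 380.0, 205.0], [0.0, 0.0, 1.0]]
ledge [(0.56, [0.6, -0.131, 0.001], [237.0, 186.0])]
nut []
offcut []
square [(0.7, [0.436, -0.71, 0.001], [407.0, 230.0])]
blade_tip [(0.92, [0.388, -0.132, 0.006], [237.0, 247.0]), (0.59, [0.351, -0.682, 0.0], [400.0, 255.0])]
stock_mid [(0.96, [0.407, -0.278, 0.012], [280.0, 240.0]), (0.81, [0.494, -0.756, 0.013], [421.0, 212.0])]
pot [(0.79, [0.67, 0.079, -0.0], [178.0, 167.0])]
wax [(0.54, [0.508, 0.114, -0.003], [167.0, 213.0])]
mould [(0.57, [0.612, -0.15, 0.039], [242.0, 180.0])]
side [[0.976, -0.218, -0.0, -0.573], [0.1, 0.447, 0.889, 0.023], [-0.194, -0.867, 0.459, -1.599], [0.0, 0.0, 0.0, 1.0]] [[431.0, 0.0, 278.0], [0.0, 431.0, 200.0], [0.0, 0.0, 1.0]]
ledge [(0.95, [0.607, -0.129, -0.004], [291.0, 194.0])]
nut []
offcut [(0.56, [0.617, -0.182, -0.001], [297.0, 199.0]), (0.46, [0.602, -0.133, -0.004], [290.0, 194.0])]
square [(0.68, [0.414, -0.206, 0.001], [243.0, 207.0]), (0.58, [0.441, -0.708, 0.003], [283.0, 299.0])]
blade_tip [(0.8, [0.352, -0.688, 0.003], [246.0, 300.0]), (0.58, [0.386, -0.127, 0.004], [232.0, 197.0]), (0.27, [0.413, -0.208, 0.002], [242.0, 207.0])]
stock_mid [(0.92, [0.492, -0.751, 0.009], [308.0, 306.0]), (0.68, [0.413, -0.279, 0.012], [245.0, 215.0])]
pot [(0.49, [0.668, 0.078, 0.004], [293.0, 169.0]), (0.18, [0.385, -0.125, 0.001], [232.0, 198.0])]
wax [(0.53, [0.506, 0.117, 0.002], [253.0, 169.0])]
mould [(0.72, [0.611, -0.146, 0.038], [293.0, 185.0]), (0.24, [0.665, 0.077, 0.002], [293.0, 169.0])]
```

View pics/top0.png

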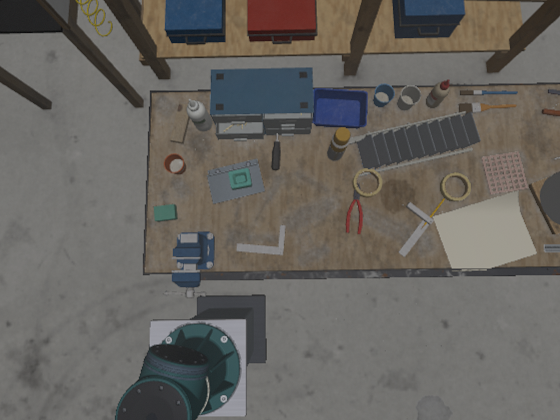

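View pics/side0.png

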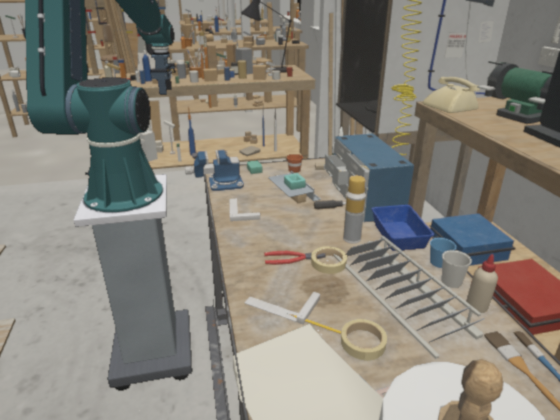

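Run:
```python
from h import *
p=ctrl.read_camera("top");s=ctrl.read_camera("side")
H,W=420,560
def cloud(p):
    v,u=np.mgrid[:H,:W];d=p["depth"];K=p["mtx"];T=np.linalg.inv(p["view"])
    P=np.stack([(u-K[0,2])*d/K[0,0],-(v-K[1,2])*d/K[1,1],-d],-1)
    return P@T[:3,:3].T+T[:3,3]
C=cloud(p);ok=p["depth"]>0
def st(name,m):
    q=C[m&ok];r=cv2.minAreaRect(q[:,:2].astype(np.float32)*1000)
    print(name,len(q),"z",np.percentile(q[:,2],[5,50,95]).round(3),r,np.percentile(q[:,:2],[1,99],axis=0).round(3).tolist())
for n in("ledge","square","pot","wax","mould"):
    for r in ctrl.silhouettes(n,p)[:2]: st(n+f" {r['score']:.2f}",r["pixels"])
x,y,z=C[...,0],C[...,1],C[...,2]
st("ledgeplate",(z>.034)&(z<.049)&(x>.5)&(x<.7)&(y<-.02)&(y>-.25))
st("sqstock",(z>.012)&(z<.03)&(x>.33)&(x<.47)&(y<-.25)&(y>-.31))
st("vice",(z>.03)&(x>.3)&(x<.49)&(y<.14)&(y>-.1))
st("vicehigh",(z>.08)&(x>.3)&(x<.49)&(y<.14)&(y>-.1))
a=cv2.resize(p["img"][140:280,140:320],None,fx=4,fy=4,interpolation=2)
b=cv2.resize(s["img"][140:240,210:360],None,fx=5,fy=5,interpolation=2)
cv2.imwrite("pics/tc.png",a[:,:,::-1]);cv2.imwrite("pics/sc.png",b[:,:,::-1])
for n in("nut","offcut","ledge"):
    for r in ctrl.silhouettes(n,s)[:3]:
        v,u=np.nonzero(r["pixels"]);print(n,r["score"],u.min(),u.max(),v.min(),v.max(),len(u))
    for r in ctrl.look_for(n,s)[:3]:print(n,"look",r)
```

```text
ledge 0.92 1488 z [0.001 0.041 0.048] ((617.0389404296875, -122.446044921875), (133.09364318847656, 189.12332153320312), 13.084860801696777) [[0.543, -0.22], [0.69, -0.031]]
square 0.80 482 z [-0.002  0.004  0.019] ((417.09307861328125, -212.74620056152344), (160.345947265625, 98.02739715576172), 83.60089111328125) [[0.364, -0.294], [0.455, -0.13]]
square 0.79 484 z [-0.003  0.003  0.019] ((437.1720886230469, -708.31494140625), (99.44139862060547, 159.18077087402344), 52.16780090332031) [[0.355, -0.787], [0.523, -0.681]]
pot 0.84 375 z [0.006 0.026 0.062] ((678.3501586914062, 89.49420166015625), (96.38739776611328, 65.5267562866211), 57.60353469848633) [[0.639, 0.045], [0.704, 0.132]]
wax 0.75 336 z [0.015 0.029 0.033] ((508.7316589355469, 113.02256774902344), (49.935707092285156, 71.36051940917969), 6.530984401702881) [[0.482, 0.077], [0.534, 0.148]]
mould 0.90 415 z [0.045 0.068 0.074] ((617.6134643554688, -145.40737915039062), (70.29878997802734, 75.9359130859375), 11.750799179077148) [[0.581, -0.184], [0.649, -0.112]]
mould 0.66 441 z [-0.002  0.003  0.019] ((385.53204345703125, 
[... 220 characters left out ...]
79.9165496826172), 13.201539039611816) [[0.54, -0.221], [0.663, -0.039]]
sqstock 158 z [0.013 0.017 0.021] ((409.658935546875, -281.1536560058594), (18.013154983520508, 98.40931701660156), 84.40245056152344) [[0.361, -0.294], [0.458, -0.27]]
vice 1158 z [0.037 0.1   0.128] ((405.12677001953125, 31.693588256835938), (242.43218994140625, 125.24895477294922), 25.934696197509766) [[0.302, -0.034], [0.43, 0.053]]
vicehigh 898 z [0.086 0.112 0.129] ((365.6749267578125, 10.01705551147461), (87.66190338134766, 128.11265563964844), 89.5652084350586) [[0.302, -0.032], [0.429, 0.05]]
offcut 0.48 292 305 194 202 93
ledge 0.66 268 319 175 200 501
ledge look {'at': [0.5986, -0.1816, 0.0365], 'score': 0.8}
```

View pics/sc.png

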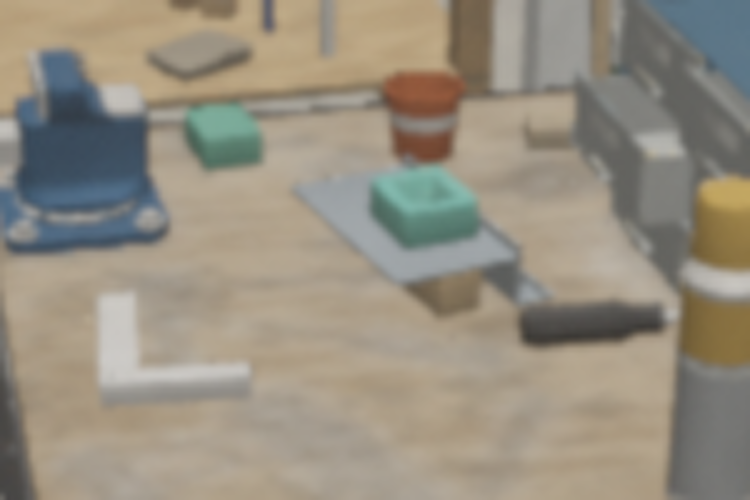

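View pics/tc.png

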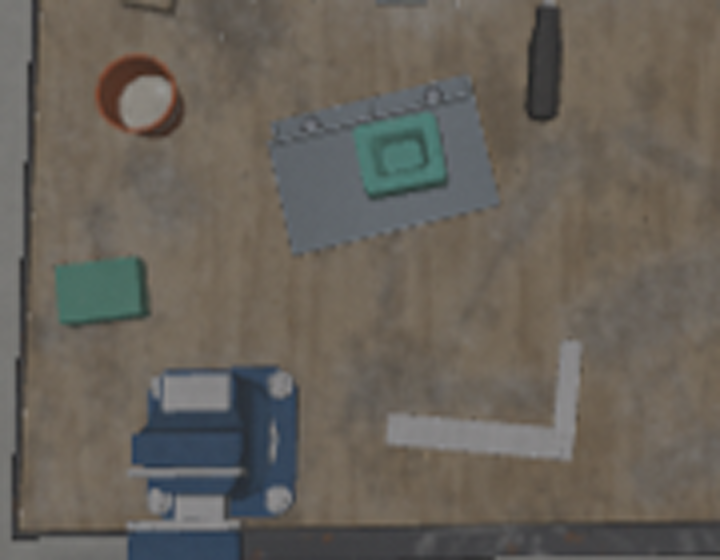

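The side crop shows the offcut's corner at about (450,290), under the right half, so the nut must be hidden in the left half. The top crop shows the ledge yawed about +13°, with the near square's stock at (568,400).

```bash
cat >> h.py <<'E'
LC=np.array([.602,-.129]);th=np.radians(13.2)
R=np.array([[np.cos(th),-np.sin(th)],[np.sin(th),np.cos(th)]])
def led(w): return R.T@(np.asarray(w)[:2]-LC)
def unled(l): return LC+R@np.asarray(l)
def ground(p,u,v,z=0.):
    K=p["mtx"];T=np.linalg.inv(p["view"]);d=T[:3,:3]@np.array([(u-K[0,2])/K[0,0],-(v-K[1,2])/K[1,1],-1]);o=T[:3,3]
    return o+d*(z-o[2])/d[2]
E
python3 - <<'E'
from h import *
s=ctrl.read_camera("side")
for u,v in((300,202.4),(294,198),(305.5,199.5)):
    print(led(ground(s,u,v)))
E
python3 -m creep '[{"travel":[3.1,-2.5,0],"turn":0},{"travel":[6.2,-5,0],"turn":0},{"travel":[9.3,-7.5,0],"turn":0},{"travel":[12.4,-10,0],"turn":0},{"travel":[15.5,-12.5,0],"turn":0},{"travel":[18.6,-15,0],"turn":0},{"travel":[21.7,-17.5,0],"turn":0},{"travel":[25,-20,0],"turn":0}]' 60
python3 -m creep '[{"travel":[1.6,-3.7,0],"turn":0.02},{"travel":[3.2,-7.4,0],"turn":0.04},{"travel":[4.8,-11.1,0],"turn":0.06},{"travel":[6.4,-14.8,0],"turn":0.08},{"travel":[8,-18.5,0],"turn":0.1},{"travel":[9.6,-22.2,0],"turn":0.12},{"travel":[11.2,-26,0],"turn":0.14},{"travel":[12.5,-30,0],"turn":0.145}]'
```

```text
[-0.00244797 -0.08429823]
[-0.00569753 -0.04448271]
[ 0.02612167 -0.07309112]
time: 2.37
position: [0.4187, 0.4783, 0.2141]
tcp_rot: [0.12, 0.993, 0.0, 0.0]
contact_force: [0.7, 0.4, 0.4]
grip_width: 0.0546
grasp_force: 0.0
time: 3.03
position: [0.5433, 0.1783, 0.2143]
tcp_rot: [0.048, 0.999, 0.0, 0.0]
contact_force: [1.1, 0.1, 0.1]
grip_width: 0.0547
grasp_force: 0.0
```

```bash
python3 -m creep '[{"travel":[-0.3,-4,0],"turn":0},{"travel":[-0.6,-8,0],"turn":0},{"travel":[-0.9,-12,0],"turn":0},{"travel":[-1.2,-16,0],"turn":0},{"travel":[-1.5,-20,0],"turn":0},{"travel":[-1.8,-24,0],"turn":0},{"travel":[-2.1,-28,0],"turn":0},{"travel":[-2.4,-32,0],"turn":0}]' 
python3 -m creep '[{"travel":[-2.4,-2.7,0],"turn":0},{"travel":[-4.8,-5.4,0],"turn":0},{"travel":[-7.2,-8.1,0],"turn":0},{"travel":[-9.6,-10.8,-1],"turn":0},{"travel":[-11.4,-13.7,-4],"turn":0},{"travel":[-11.4,-13.7,-7],"turn":0},{"travel":[-11.4,-13.7,-10],"turn":0},{"travel":[-11.4,-13.7,-10],"turn":0}]'
python3 - <<'E'
from h import *
from scipy.spatial.transform import Rotation as Ro
o=ctrl.get_obs();print(o["time"],o["position"],o["qpos"].round(2) if hasattr(o["qpos"],"round") else o["qpos"])
y=Ro.from_quat(o["tcp_rot"]).apply([0,1,0]);print(np.degrees(np.arctan2(y[1],y[0])))
for c in("top","side"):
    p=ctrl.read_camera(c)
    for n in("stock_mid","blade_tip"):
        print(c,n,[(round(x["score"],2),np.round(x["at"],4).tolist()) for x in ctrl.pinpoint(n,p)[:3]])
    for n in("nut","offcut"):print(n,ctrl.pinpoint(n,p)[:2])
E
```

```text
time: 3.7
position: [0.5181, -0.1419, 0.2143]
tcp_rot: [0.048, 0.999, -0.0, 0.0]
contact_force: [0.5, -0.9, -0.6]
grip_width: 0.0548
grasp_force: 0.0
time: 4.37
position: [0.4017, -0.2757, 0.1096]
tcp_rot: [0.049, 0.999, 0.002, -0.003]
contact_force: [-0.9, 2.1, -0.5]
grip_width: 0.0549
grasp_force: 0.0
4.3667 [ 0.40167058 -0.27570596  0.10964987] [-0.65  0.21  2.2   0.    0.74 -2.12]
84.36913663407445
top stock_mid [(0.76, [0.4916, -0.7549, 0.0093])]
top blade_tip [(0.53, [0.5084, 0.1139, -0.0016])]
nut []
offcut []
side stock_mid [(0.88, [0.4076, -0.279, 0.0122]), (0.61, [0.4923, -0.7504, 0.0064]), (0.54, [0.6669, 0.0763, 0.0002])]
side blade_tip [(0.73, [0.355, -0.687, 0.0037]), (0.52, [0.3843, -0.1247, 0.0008])]
nut []
offcut [{'at': [0.6167, -0.1818, 0.0034], 'score': 0.54}]
```

```bash
python3 -m creep '[{"travel":[0,-0.1,-2.5],"turn":0},{"travel":[0,-0.1,-5],"turn":0},{"travel":[0,-0.1,-7.5],"turn":0},{"travel":[0,-0.1,-9.5],"turn":0},{"travel":[0,-0.1,-10.5],"turn":0},{"travel":[0,-0.1,-10.9],"turn":0},{"travel":[0,-0.1,-10.9],"turn":0},{"travel":[0,-0.1,-10.9],"turn":0}]' 
python3 -m creep '[{"travel":[0,0,0],"turn":0},{"travel":[0,0,0],"turn":0},{"travel":[0,0,0],"turn":0},{"travel":[0,0,0],"turn":0},{"travel":[0,0,0],"turn":0},{"travel":[0,0,0],"turn":0}]' 0 60
```

```text
time: 5.53
position: [0.405, -0.2783, 0.0057]
tcp_rot: [0.048, 0.999, -0.0, 0.0]
contact_force: [-0.5, 0.4, 0.4]
grip_width: 0.0543
grasp_force: 0.0
time: 6.03
position: [0.4048, -0.2783, 0.0052]
tcp_rot: [0.048, 0.999, -0.0, 0.0]
contact_force: [0.4, 4.5, 0.9]
grip_width: 0.0177
grasp_force: 33.7
```

```bash
python3 -m creep '[{"travel":[0,0,0.7],"turn":0},{"travel":[0,0,1.5],"turn":0},{"travel":[0,0,2],"turn":-0.08},{"travel":[0,0,2],"turn":-0.2},{"travel":[0,0.5,2],"turn":-0.32},{"travel":[0,1,2],"turn":-0.44},{"travel":[0,1.5,2],"turn":-0.56},{"travel":[0,2,2],"turn":-0.68}]' 
python3 -m creep '[{"travel":[0,0.5,0],"turn":-0.11},{"travel":[0,1,0],"turn":-0.22},{"travel":[0,2,0],"turn":-0.33},{"travel":[-0.2,3,0],"turn":-0.44},{"travel":[-0.4,4,0],"turn":-0.53},{"travel":[-0.4,4.5,0],"turn":-0.563},{"travel":[-0.4,4.5,0],"turn":-0.563},{"travel":[-0.4,4.5,0],"turn":-0.563}]'
cat > m.py <<'E'
from h import *
from scipy.spatial.transform import Rotation as Ro
o=ctrl.get_obs();y=Ro.from_quat(o["tcp_rot"]).apply([0,1,0]);print(o["time"],"tcp led",led(o["position"]).round(4),o["position"].round(4),np.degrees(np.arctan2(y[1],y[0])).round(2))
for c in("top","side"):
    p=ctrl.read_camera(c);cv2.imwrite(f"pics/last_{c}.png",p["img"][:,:,::-1])
    for n in("stock_mid","blade_tip","nut","offcut","pot"):
        print(c,n,[(round(x["score"],2),np.round(x["at"],3).tolist(),"led",led(x["at"]).round(3).tolist()) for x in ctrl.pinpoint(n,p)[:3]])
E
python3 m.py
```

```text
time: 6.7
position: [0.4044, -0.2577, 0.0255]
tcp_rot: [0.381, 0.924, 0.0, 0.0]
contact_force: [0.1, -0.2, -2.9]
grip_width: 0.0171
grasp_force: 60.0
time: 7.37
position: [0.4007, -0.213, 0.0254]
tcp_rot: [0.62, 0.785, 0.0, 0.0]
contact_force: [-0.4, -0.9, -3.0]
grip_width: 0.0175
grasp_force: 60.0
7.3667 tcp led [-0.2152 -0.0358] [ 0.4007 -0.213   0.0254] 13.35
top stock_mid [(0.67, [0.493, -0.753, 0.011], 'led', [-0.248, -0.583])]
top blade_tip [(0.91, [0.353, -0.682, 0.003], 'led', [-0.368, -0.482]), (0.41, [0.539, -0.147, 0.025], 'led', [-0.065, -0.003])]
top nut []
top offcut []
top pot [(0.94, [0.669, 0.08, 0.001], 'led', [0.113, 0.188])]
side stock_mid [(0.72, [0.406, -0.215, 0.033], 'led', [-0.211, -0.039]), (0.57, [0.492, -0.754, 0.009], 'led', [-0.25, -0.583]), (0.36, [0.538, -0.145, 0.017], 'led', [-0.066, -0.001])]
side blade_tip [(0.87, [0.353, -0.687, 0.003], 'led', [-0.37, -0.487]), (0.76, [0.539, -0.148, 0.02], 'led', [-0.066, -0.004])]
side nut []
side offcut [(0.6, [0.617, -0.184, -0.003], 'led', [0.002, -0.057])]
side pot [(0.7, [0.666, 0.076, 0.003], 'led', [0.11, 0.185])]
```

```bash
python3 -m creep '[{"travel":[0,0,-1],"turn":0},{"travel":[0,0,-1.85],"turn":0},{"travel":[0.5,0.12,-1.85],"turn":0},{"travel":[1,0.23,-1.85],"turn":0},{"travel":[2,0.47,-1.85],"turn":0},{"travel":[3,0.7,-1.85],"turn":0},{"travel":[4,0.94,-1.85],"turn":0},{"travel":[5,1.17,-1.85],"turn":0}]' 
python3 -m creep '[{"travel":[0.9,0.21,0],"turn":0},{"travel":[1.8,0.42,0],"turn":0},{"travel":[2.7,0.63,0],"turn":0},{"travel":[3.6,0.84,0],"turn":0},{"travel":[4.4,1.03,0],"turn":0},{"travel":[5,1.17,0],"turn":0},{"travel":[5,1.17,0],"turn":0},{"travel":[5,1.17,0],"turn":0}]'
python3 m.py | grep -v pot
```

```text
time: 8.63
position: [0.4518, -0.2009, 0.0063]
tcp_rot: [0.621, 0.784, 0.0, 0.0]
contact_force: [0.3, -0.0, -3.2]
grip_width: 0.0174
grasp_force: 60.0
time: 9.3
position: [0.5005, -0.1895, 0.0063]
tcp_rot: [0.621, 0.784, -0.0, -0.0]
contact_force: [0.1, -0.1, -3.3]
grip_width: 0.0173
grasp_force: 60.0
9.3 tcp led [-0.1126 -0.0357] [ 0.5005 -0.1895  0.0063] 13.26
top stock_mid [(0.93, [0.494, -0.752, 0.011], 'led', [-0.248, -0.582]), (0.18, [0.669, 0.079, 0.001], 'led', [0.112, 0.187])]
top blade_tip [(0.73, [0.351, -0.686, 0.002], 'led', [-0.371, -0.485])]
top nut []
top offcut []
side stock_mid [(0.71, [0.494, -0.751, 0.01], 'led', [-0.247, -0.581]), (0.43, [0.501, -0.195, 0.014], 'led', [-0.114, -0.041])]
side blade_tip []
side nut []
side offcut [(0.47, [0.616, -0.181, -0.002], 'led', [0.002, -0.054])]
```

```bash
python3 -m creep '[{"travel":[-0.14,0.58,0],"turn":0},{"travel":[-0.27,1.17,0],"turn":0},{"travel":[-0.41,1.75,0],"turn":0},{"travel":[-0.55,2.34,0],"turn":0},{"travel":[-0.69,2.92,0],"turn":0},{"travel":[-0.82,3.5,0],"turn":0},{"travel":[-0.96,4.09,0],"turn":0},{"travel":[-1.05,4.5,0],"turn":0}]' 
python3 -m creep '[{"travel":[-0.14,0.58,0],"turn":0},{"travel":[-0.27,1.17,0],"turn":0},{"travel":[-0.41,1.75,0],"turn":0},{"travel":[-0.55,2.34,0],"turn":0},{"travel":[-0.69,2.92,0],"turn":0},{"travel":[-0.82,3.5,0],"turn":0},{"travel":[-0.93,4,0],"turn":0},{"travel":[-1.0,4.3,0],"turn":0}]' 
python3 m.py; python3 -c "
import cv2;a=cv2.imread('pics/last_top.png')[140:260,140:300];b=cv2.imread('pics/last_side.png')[130:220,210:350]
cv2.imwrite('pics/c1.png',cv2.vconcat([cv2.resize(a,(480,360)),cv2.resize(b,(480,309))])[:600])"
```

```text
time: 10.57
position: [0.4898, -0.1438, 0.0064]
tcp_rot: [0.621, 0.784, -0.0, -0.0]
contact_force: [0.6, 1.1, -2.6]
grip_width: 0.0174
grasp_force: 60.0
time: 11.23
position: [0.4798, -0.1009, 0.0064]
tcp_rot: [0.621, 0.784, -0.0, -0.0]
contact_force: [0.4, -1.2, -3.2]
grip_width: 0.0174
grasp_force: 60.0
11.2333 tcp led [-0.1126  0.0553] [ 0.4798 -0.1009  0.0064] 13.25
top stock_mid [(0.88, [0.492, -0.757, 0.012], 'led', [-0.25, -0.586]), (0.42, [0.481, -0.103, 0.012], 'led', [-0.112, 0.053])]
top blade_tip [(0.96, [0.356, -0.686, 0.002], 'led', [-0.367, -0.486])]
top nut []
top offcut []
top pot [(0.66, [0.672, 0.078, 0.0], 'led', [0.115, 0.186])]
side stock_mid [(0.84, [0.492, -0.755, 0.014], 'led', [-0.25, -0.584]), (0.4, [0.485, -0.106, 0.01], 'led', [-0.109, 0.049]), (0.33, [0.612, -0.146, 0.036], 'led', [0.006, -0.019])]
side blade_tip [(0.66, [0.354, -0.687, 0.002], 'led', [-0.369, -0.487])]
side nut [(0.34, [0.616, -0.181, 0.001], 'led', [0.001, -0.053])]
side offcut [(0.61, [0.618, -0.18, -0.0], 'led', [0.003, -0.054])]
side pot []
```

View pics/c1.png

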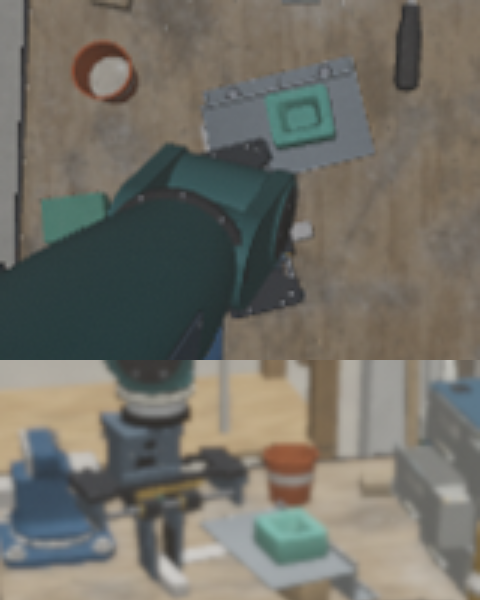

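```bash
python3 -m creep '[{"travel":[0.25,-1.1,0],"turn":0},{"travel":[0.5,-2.2,0],"turn":0},{"travel":[0.75,-3.3,0],"turn":0},{"travel":[1,-4.4,0],"turn":0},{"travel":[1.25,-5.5,0],"turn":0},{"travel":[1.5,-6.6,0],"turn":0},{"travel":[1.8,-7.7,0],"turn":0},{"travel":[2,-8.6,0],"turn":0}]' 
python3 m.py|grep -v stock; python3 -c "
import cv2;a=cv2.imread('pics/last_top.png')[140:260,140:300];b=cv2.imread('pics/last_side.png')[130:220,210:350]
cv2.imwrite('pics/c2.png',cv2.vconcat([cv2.resize(a,(480,360)),cv2.resize(b,(480,309))])[:600])"
```

```text
time: 12.5
position: [0.5004, -0.189, 0.0064]
tcp_rot: [0.621, 0.784, 0.0, 0.0]
contact_force: [0.2, -0.4, -2.7]
grip_width: 0.018
grasp_force: 60.0
12.5 tcp led [-0.1126 -0.0352] [ 0.5004 -0.189   0.0064] 13.21
top blade_tip [(0.69, [0.668, 0.08, -0.002], 'led', [0.112, 0.188]), (0.66, [0.353, -0.686, 0.002], 'led', [-0.37, -0.485])]
top nut [(0.59, [0.572, -0.02, -0.0], 'led', [-0.005, 0.113])]
top offcut []
top pot [(0.79, [0.669, 0.083, -0.002], 'led', [0.114, 0.191])]
side blade_tip [(0.71, [0.354, -0.69, 0.002], 'led', [-0.369, -0.49])]
side nut [(0.4, [0.668, 0.074, 0.003], 'led', [0.111, 0.183])]
side offcut [(0.67, [0.618, -0.181, -0.002], 'led', [0.004, -0.054])]
side pot [(0.79, [0.666, 0.077, 0.004], 'led', [0.11, 0.185])]
```

View pics/c2.png

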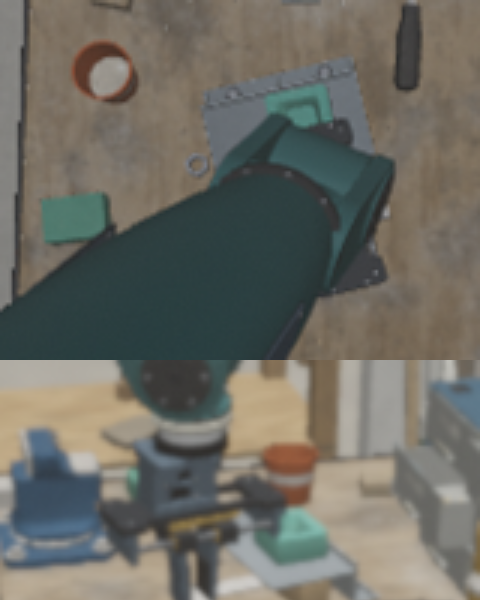

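```bash
python3 -m creep '[{"travel":[-0.25,1.06,0],"turn":0},{"travel":[-0.5,2.12,0],"turn":0},{"travel":[-0.75,3.18,0],"turn":0},{"travel":[-1,4.24,0],"turn":0},{"travel":[-1.25,5.3,0],"turn":0},{"travel":[-1.5,6.36,0],"turn":0},{"travel":[-1.75,7.42,0],"turn":0},{"travel":[-1.9,8.1,0],"turn":0}]' 
python3 -m creep '[{"travel":[-0.1,0.4,0],"turn":0},{"travel":[-0.2,0.85,0],"turn":0},{"travel":[-0.3,1.3,0],"turn":0},{"travel":[-0.4,1.75,0],"turn":0},{"travel":[-0.5,2.15,0],"turn":0},{"travel":[-0.57,2.4,0],"turn":0},{"travel":[-0.59,2.5,0],"turn":0},{"travel":[-0.59,2.5,0],"turn":0}]' 
python3 -m creep '[{"travel":[0.25,-1.1,0],"turn":0},{"travel":[0.6,-2.6,0],"turn":0},{"travel":[0.9,-4,0],"turn":0},{"travel":[1.25,-5.5,0],"turn":0},{"travel":[1.6,-7,0],"turn":0},{"travel":[2,-8.5,0],"turn":0},{"travel":[2.3,-10,0],"turn":0},{"travel":[2.49,-10.6,0],"turn":0}]' 
python3 m.py|grep -v stock
```

```text
time: 13.77
position: [0.4805, -0.1051, 0.0064]
tcp_rot: [0.621, 0.784, -0.0, -0.0]
contact_force: [0.2, 0.4, -3.4]
grip_width: 0.0174
grasp_force: 60.0
time: 14.43
position: [0.4751, -0.0814, 0.0064]
tcp_rot: [0.621, 0.784, -0.0, -0.0]
contact_force: [-0.3, -0.3, -3.0]
grip_width: 0.0174
grasp_force: 60.0
time: 15.1
position: [0.5007, -0.1899, 0.0066]
tcp_rot: [0.621, 0.784, 0.0, 0.0]
contact_force: [0.4, 0.6, -2.9]
grip_width: 0.0176
grasp_force: 60.0
15.1 tcp led [-0.1125 -0.0361] [ 0.5007 -0.1899  0.0066] 13.17
top blade_tip [(0.91, [0.354, -0.683, 0.003], 'led', [-0.368, -0.483])]
top nut [(0.41, [0.566, 0.002, -0.002], 'led', [-0.005, 0.136])]
top offcut []
top pot [(0.87, [0.671, 0.08, 0.001], 'led', [0.114, 0.187])]
side blade_tip [(0.89, [0.351, -0.686, 0.003], 'led', [-0.371, -0.485])]
side nut [(0.3, [0.507, 0.114, -0.002], 'led', [-0.037, 0.259])]
side offcut [(0.62, [0.618, -0.182, -0.001], 'led', [0.003, -0.055]), (0.3, [0.506, -0.189, 0.014], 'led', [-0.107, -0.036])]
side pot [(0.64, [0.667, 0.076, 0.003], 'led', [0.11, 0.185])]
```

```bash
python3 -m creep '[{"travel":[-0.8,-0.19,0],"turn":0},{"travel":[-2,-0.47,0],"turn":0},{"travel":[-3.2,-0.75,0],"turn":0},{"travel":[-4.5,-1.05,0],"turn":0},{"travel":[-5.8,-1.36,0],"turn":0},{"travel":[-7.1,-1.66,0],"turn":0},{"travel":[-8.4,-1.97,0],"turn":0},{"travel":[-9.6,-2.25,0],"turn":0}]' 
python3 -m creep '[{"travel":[-0.4,-0.5,0],"turn":0},{"travel":[-0.4,-2,0],"turn":0},{"travel":[-0.4,-4,0],"turn":0},{"travel":[-0.4,-5.5,0],"turn":0},{"travel":[-0.4,-6,0],"turn":0},{"travel":[-0.4,-6,-0.1],"turn":0},{"travel":[-0.4,-6,-0.15],"turn":0},{"travel":[-0.4,-6,-0.15],"turn":0}]' 
python3 -m creep '[{"travel":[0,0,0],"turn":0},{"travel":[0,0,0],"turn":0},{"travel":[0,0,0],"turn":0},{"travel":[0,0,0],"turn":0},{"travel":[0,0,0],"turn":0},{"travel":[0,0,0],"turn":0}]' 55
python3 m.py
```

```text
time: 16.37
position: [0.4024, -0.2104, 0.0064]
tcp_rot: [0.621, 0.784, -0.0, -0.0]
contact_force: [-0.6, 0.7, -2.3]
grip_width: 0.0173
grasp_force: 60.0
time: 17.03
position: [0.3999, -0.2696, 0.0049]
tcp_rot: [0.621, 0.784, -0.0, -0.0]
contact_force: [0.6, -1.2, -1.6]
grip_width: 0.0177
grasp_force: 60.0
time: 17.53
position: [0.4, -0.27, 0.005]
tcp_rot: [0.621, 0.784, -0.0, -0.0]
contact_force: [-0.5, 0.4, -0.1]
grip_width: 0.0501
grasp_force: 0.0
17.5333 tcp led [-0.2288 -0.0912] [ 0.4   -0.27   0.005] 13.24
top stock_mid [(0.58, [0.492, -0.755, 0.011], 'led', [-0.25, -0.585])]
top blade_tip [(0.88, [0.353, -0.683, 0.003], 'led', [-0.369, -0.483]), (0.46, [0.537, -0.204, 0.003], 'led', [-0.08, -0.058]), (0.44, [0.566, 0.0, 0.001], 'led', [-0.005, 0.134])]
top nut [(0.48, [0.564, -0.002, 0.002], 'led', [-0.008, 0.132])]
top offcut []
top pot [(0.86, [0.668, 0.078, 0.001], 'led', [0.112, 0.187]), (0.65, [0.468, -0.261, 0.002], 'led', [-0.161, -0.098])]
side stock_mid [(0.73, [0.406, -0.273, 0.012], 'led', [-0.224, -0.096]), (0.58, [0.492, -0.754, 0.011], 'led', [-0.249, -0.583])]
side blade_tip [(0.92, [0.353, -0.688, 0.002], 'led', [-0.37, -0.487]), (0.54, [0.538, -0.2, 0.002], 'led', [-0.079, -0.054])]
side nut []
side offcut [(0.62, [0.618, -0.179, -0.002], 'led', [0.004, -0.052])]
side pot [(0.55, [0.666, 0.076, 0.003], 'led', [0.109, 0.185])]
```

```bash
python3 -m creep '[{"travel":[0,0,2],"turn":0},{"travel":[0,0,5],"turn":0},{"travel":[0,0,9],"turn":0},{"travel":[0,0,13],"turn":0},{"travel":[1,2,16],"turn":-0.1},{"travel":[2,5,17],"turn":-0.22},{"travel":[3,8.5,17],"turn":-0.34},{"travel":[4,12,17],"turn":-0.46}]'
python3 - <<'E'
from h import *
p=ctrl.read_camera("top")
for r in ctrl.silhouettes("nut",p)[:2]:
    v,u=np.nonzero(r["pixels"]);print(r["score"],u.mean(),v.mean(),len(u),ground(p,u.mean(),v.mean(),.011))
print([ (x["score"],x["at"]) for x in ctrl.pinpoint("nut",p)[:2]],[ (x["score"],x["at"]) for x in ctrl.look_for("nut",p)[:2]])
cv2.imwrite("pics/n.png",cv2.resize(p["img"][170:220,160:220],(480,400),interpolation=2)[:,:,::-1])
E
```

```text
time: 18.8
position: [0.4396, -0.1536, 0.1762]
tcp_rot: [0.78, 0.626, 0.001, 0.001]
contact_force: [0.2, 0.0, -0.9]
grip_width: 0.0501
grasp_force: 0.0
[(0.73, [0.6112, -0.1529, 0.0422])] []
```

View pics/n.png

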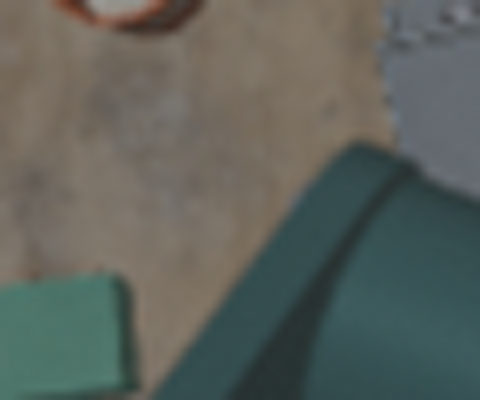

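```bash
python3 -m creep '[{"travel":[2,2.5,0],"turn":-0.06},{"travel":[4.5,5.4,0],"turn":-0.06},{"travel":[7,8.4,0],"turn":-0.06},{"travel":[9.5,11.4,0],"turn":-0.06},{"travel":[11.5,13.8,-1],"turn":-0.06},{"travel":[12.5,15,-4],"turn":-0.06},{"travel":[12.5,15,-7.5],"turn":-0.06},{"travel":[12.5,15,-9],"turn":-0.06}]' 
python3 m.py | grep -E "tcp|nut"
python3 -m creep '[{"travel":[0,0,-2],"turn":0},{"travel":[0,0,-4],"turn":0},{"travel":[0,0,-6],"turn":0},{"travel":[0,0,-7.4],"turn":0},{"travel":[0,0,-7.9],"turn":0},{"travel":[0,0,-8.1],"turn":0},{"travel":[0,0,-8.1],"turn":0},{"travel":[0,0,-8.1],"turn":0}]' 
python3 -m creep '[{"travel":[0,0,0],"turn":0},{"travel":[0,0,0],"turn":0},{"travel":[0,0,0],"turn":0},{"travel":[0,0,0],"turn":0},{"travel":[0,0,0],"turn":0},{"travel":[0,0,0],"turn":0},{"travel":[0,0,0],"turn":0}]' 0 30
```

```text
time: 19.67
position: [0.5627, -0.0049, 0.0811]
tcp_rot: [0.795, 0.606, -0.001, -0.001]
contact_force: [-1.7, -0.5, -1.4]
grip_width: 0.0502
grasp_force: 0.0
19.6667 tcp led [-0.0099  0.1298] [ 0.5627 -0.0049  0.0811] -15.38
top nut [(0.61, [0.568, 0.001, 0.0], 'led', [-0.003, 0.134])]
side nut []
time: 20.93
position: [0.5645, -0.0045, 0.0048]
tcp_rot: [0.796, 0.605, 0.0, 0.0]
contact_force: [0.2, -0.6, -0.2]
grip_width: 0.0499
grasp_force: 0.0
time: 21.52
position: [0.5641, -0.0045, 0.0042]
tcp_rot: [0.796, 0.605, 0.0, 0.0]
contact_force: [-1.6, 0.4, 7.1]
grip_width: 0.0233
grasp_force: 30.0
```

```bash
python3 -m creep '[{"travel":[0,0,2],"turn":0},{"travel":[0,0,5],"turn":0},{"travel":[0,0,8.5],"turn":0},{"travel":[0,0,10],"turn":0},{"travel":[2.5,2,10],"turn":0},{"travel":[5.5,4.2,10],"turn":0},{"travel":[8.3,6.3,10],"turn":0},{"travel":[10,7.6,10],"turn":0}]' 
python3 -m creep '[{"travel":[0.4,0.3,0],"turn":0},{"travel":[0.4,0.3,0],"turn":0},{"travel":[0.4,0.3,0],"turn":0}]' 
python3 m.py | grep -vE "stock|blade"; python3 -c "
import cv2;a=cv2.imread('pics/last_top.png')[130:220,140:260];b=cv2.imread('pics/last_side.png')[110:200,230:350]
cv2.imwrite('pics/c3.png',cv2.hconcat([cv2.resize(a,(400,300)),cv2.resize(b,(400,300))]))"
```

```text
time: 22.18
position: [0.6663, 0.0733, 0.1043]
tcp_rot: [0.796, 0.605, 0.001, 0.0]
contact_force: [-0.2, 0.4, -0.7]
grip_width: 0.0235
grasp_force: 30.0
time: 22.43
position: [0.667, 0.0742, 0.1033]
tcp_rot: [0.796, 0.605, -0.001, -0.0]
contact_force: [-0.4, -0.2, -0.8]
grip_width: 0.0233
grasp_force: 30.0
22.4333 tcp led [0.1096 0.183 ] [0.667  0.0742 0.1033] -15.52
top nut []
top offcut []
top pot [(0.71, [0.671, 0.08, -0.001], 'led', [0.115, 0.187])]
side nut [(0.36, [0.67, 0.077, 0.101], 'led', [0.113, 0.185])]
side offcut [(0.53, [0.617, -0.18, 0.001], 'led', [0.003, -0.053]), (0.2, [0.469, -0.258, 0.001], 'led', [-0.159, -0.095])]
side pot [(0.64, [0.669, 0.076, 0.005], 'led', [0.112, 0.184])]
```

View pics/c3.png

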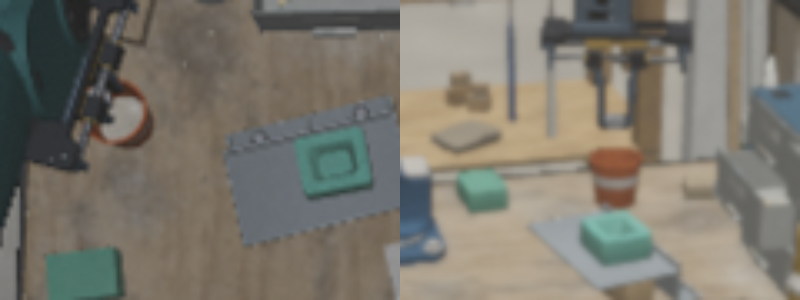

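The nut is held between the fingers, at side crop (617,122), right above the pot at (614,165). I'll lower it and release.

```bash
python3 -m creep '[{"travel":[0.1,0.1,-1],"turn":0},{"travel":[0.1,0.1,-2.2],"turn":0},{"travel":[0.1,0.1,-3.1],"turn":0},{"travel":[0.1,0.1,-3.3],"turn":0},{"travel":[0.1,0.1,-3.3],"turn":0},{"travel":[0.1,0.1,-3.3],"turn":0}]' 
python3 -m creep '[{"travel":[0,0,0],"turn":0},{"travel":[0,0,0],"turn":0},{"travel":[0,0,0],"turn":0},{"travel":[0,0,0],"turn":0},{"travel":[0,0,0],"turn":0}]' 50
python3 -m creep '[{"travel":[0,0,2],"turn":0},{"travel":[0,0,5],"turn":0},{"travel":[0,0,9],"turn":0},{"travel":[-2,-3,11],"turn":0},{"travel":[-5,-6,12],"turn":0},{"travel":[-8,-9,12],"turn":0},{"travel":[-11,-12,12],"turn":0},{"travel":[-14,-15,12],"turn":0}]'
python3 m.py; python3 -c "
import cv2;a=cv2.imread('pics/last_top.png')[130:220,140:260];b=cv2.imread('pics/last_side.png')[110:260,210:410]
cv2.imwrite('pics/c4.png',cv2.hconcat([cv2.resize(a,(400,300)),cv2.resize(b,(400,300))]))"
```

```text
time: 23.53
position: [0.6688, 0.0755, 0.0705]
tcp_rot: [0.796, 0.605, -0.0, -0.0]
contact_force: [0.3, -0.3, -0.2]
grip_width: 0.0235
grasp_force: 30.0
time: 23.95
position: [0.669, 0.0755, 0.0712]
tcp_rot: [0.796, 0.605, 0.0, 0.0]
contact_force: [-0.5, 0.2, -0.5]
grip_width: 0.0458
grasp_force: 0.0
time: 24.62
position: [0.5304, -0.0725, 0.1913]
tcp_rot: [0.796, 0.605, 0.0, 0.0]
contact_force: [0.4, -0.5, -0.2]
grip_width: 0.0458
grasp_force: 0.0
24.6167 tcp led [-0.0568  0.0713] [ 0.5304 -0.0725  0.1913] -15.51
top stock_mid [(0.78, [0.496, -0.756, 0.011], 'led', [-0.247, -0.586])]
top blade_tip [(0.84, [0.352, -0.682, 0.001], 'led', [-0.369, -0.482]), (0.59, [0.537, -0.204, 0.005], 'led', [-0.08, -0.059])]
top nut []
top offcut []
top pot [(0.58, [0.468, -0.258, 0.004], 'led', [-0.16, -0.095])]
side stock_mid [(0.81, [0.493, -0.751, 0.007], 'led', [-0.248, -0.58]), (0.63, [0.402, -0.273, 0.01], 'led', [-0.227, -0.095]), (0.29, [0.605, -0.129, -0.004], 'led', [0.003, -0.001])]
side blade_tip [(0.81, [0.353, -0.684, 0.002], 'led', [-0.369, -0.484]), (0.71, [0.536, -0.201, 0.003], 'led', [-0.081, -0.055]), (0.18, [0.466, -0.258, -0.001], 'led', [-0.162, -0.094])]
side nut [(0.32, [0.616, -0.182, -0.001], 'led', [0.001, -0.055])]
side offcut [(0.52, [0.616, -0.181, 0.002], 'led', [0.002, -0.054])]
side pot [(0.74, [0.614, -0.182, 0.001], 'led', [-0.0, -0.054]), (0.63, [0.668, 0.079, 0.003], 'led', [0.111, 0.187])]
```

View pics/c4.png

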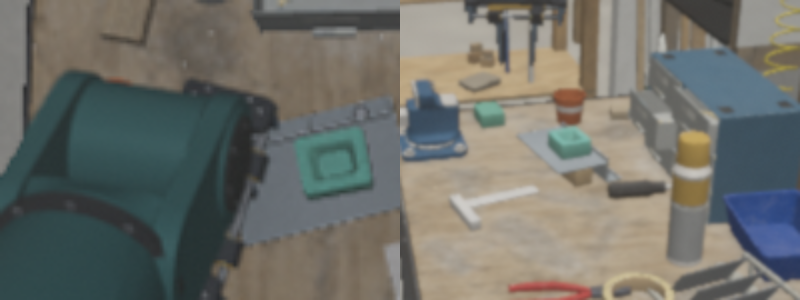

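The pot stands upright at (570,105) and the square lies flat at (490,205), but the arm blocks the top view into the pot. I'll move it aside and check.

```bash
python3 -m creep '[{"travel":[0,-4,0],"turn":0},{"travel":[0,-8,0],"turn":0},{"travel":[0,-12,0],"turn":0},{"travel":[0,-16,0],"turn":0},{"travel":[0,-20,0],"turn":0},{"travel":[0,-23,0],"turn":0},{"travel":[0,-23,0],"turn":0},{"travel":[0,-23,0],"turn":0}]'
python3 - <<'E'
from h import *
p=ctrl.read_camera("top")
for n in("nut","pot","wax","mould"):print(n,[(round(x["score"],2),np.round(x["at"],3).tolist()) for x in ctrl.pinpoint(n,p)[:2]])
cv2.imwrite("pics/c5.png",cv2.resize(p["img"][145:225,145:225],(480,480),interpolation=2)[:,:,::-1])
E
```

```text
time: 25.88
position: [0.5318, -0.3026, 0.1906]
tcp_rot: [0.797, 0.604, -0.0, -0.0]
contact_force: [0.4, 0.3, -0.2]
grip_width: 0.0457
grasp_force: 0.0
nut []
pot [(0.59, [0.672, 0.077, -0.001])]
wax [(0.61, [0.507, 0.113, -0.002])]
mould [(0.72, [0.613, -0.151, 0.041])]
```

View pics/c5.png

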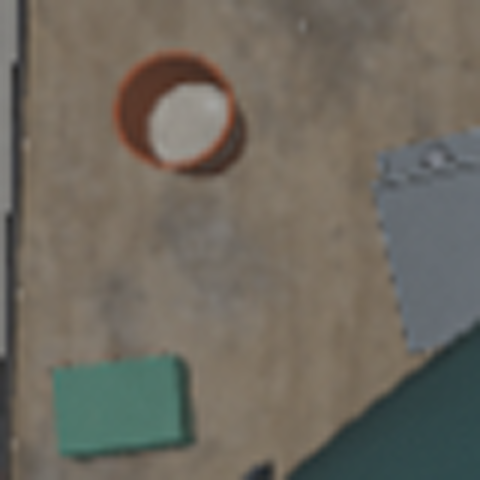

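Run:
```python
from h import *
p=ctrl.read_camera("top")
c=pix(p,[.669,.078,.005]);print(c)
for v in range(int(c[1])-11,int(c[1])+9):
    print(v,[int(round(world(p,u,v)[2]*1000)) for u in range(int(c[0])-13,int(c[0])+11)])
a=cv2.imread("pics/top0.png")[:,:,::-1].astype(int);b=p["img"].astype(int)
v,u=int(c[1]),int(c[0])
print(a[v-7:v+5,u-7:u+7].mean(2).astype(int));print(b[v-7:v+5,u-7:u+7].mean(2).astype(int))
# anything low & new on the bench elsewhere near
d=np.abs(a-b).sum(2);m=(d>60).astype(np.uint8);n,l,s,ce=cv2.connectedComponentsWithStats(m)
print([(s[i].tolist()) for i in range(1,n) if s[i,4]>8])
```

```text
[177.99130159 167.22849755]
156 [2, 1, 2, 60, 60, 51, 49, 53, 44, 43, 41, 40, 41, 41, 42, 44, 57, 60, 2, -3, 0, 1, -2, -2]
157 [-3, -2, 64, 63, 55, 50, 44, 44, 46, 36, 37, 32, 31, 31, 31, 39, 38, 52, 61, 1, 1, -2, 2, -3]
158 [-1, 62, 60, 54, 48, 43, 34, 39, 33, 30, 26, 21, 22, 20, 19, 22, 30, 36, 64, -4, 2, 1, -4, 1]
159 [2, 64, 54, 54, 45, 43, 38, 31, 28, 20, 19, 17, 20, 18, 19, 18, 19, 18, 29, 63, -2, 3, -2, -3]
160 [61, 64, 52, 48, 45, 41, 28, 29, 21, 12, 19, 15, 21, 16, 20, 15, 20, 23, 22, 63, -4, -3, 5, 2]
161 [62, 58, 54, 43, 42, 34, 30, 20, 18, 19, 18, 21, 18, 15, 22, 23, 19, 18, 20, 63, -1, 4, 0, 1]
162 [63, 58, 51, 48, 38, 35, 25, 16, 21, 23, 19, 22, 21, 19, 22, 22, 19, 16, 24, 56, 43, -1, -1, -2]
163 [61, 58, 51, 39, 33, 30, 22, 21, 18, 19, 26, 18, 20, 22, 22, 20, 20, 21, 20, 62, 41, 2, 1, 1]
164 [62, 57, 52, 41, 30, 28, 21, 24, 21, 22, 21, 17, 20, 17, 18, 17, 19, 19, 19, 62, 48, 18, 2, -3]
165 [58, 59, 51, 40, 30, 26, 22, 20, 17, 23, 20, 14, 19, 15, 17, 21, 23, 15, 17, 57, 44, 20, -4, 0]
166 [2, 61, 54, 41, 37, 27, 14, 18, 20, 18, 23, 15, 18, 16, 16, 18, 19, 16, 62, 60, 37
[... 1860 characters left out ...]
 146 145 146 137  86]
 [132 147 147 144 145 145 144 142 142 142 140 142 128  78]
 [130 145 143 144 146 146 145 143 140 137 139 135 106  68]
 [129 142 139 145 145 144 143 142 140 136 139 123  82  59]
 [124 145 141 145 145 143 142 141 141 139 129 100  67  64]
 [106 150 146 145 143 143 144 145 142 133 106  68  62  68]
 [ 82 134 153 147 146 145 143 142 126 103  76  61  66  57]
 [ 73  97 134 141 140 132 125 112  86  67  59  62  57  50]]
[[144, 143, 174, 130, 9303], [207, 245, 3, 11, 17], [0, 268, 253, 152, 20798], [245, 273, 4, 5, 12], [210, 329, 7, 10, 26], [213, 331, 7, 11, 21], [207, 341, 5, 7, 15], [178, 363, 30, 26, 222], [173, 386, 7, 6, 15], [193, 388, 27, 32, 334], [211, 395, 13, 11, 69]]
```

The crop shows the pot's pale disc at (188,122), exactly as at the start, with no nut visible. Depth puts that disc at z ≈ 19 mm. The nut could be hidden in the pot under a visual-only filling, or it could be somewhere else, so I'll check numerically with the arm clear.

```bash
python3 -m creep '[{"travel":[-1,-4,1],"turn":0},{"travel":[-2,-8,2],"turn":0},{"travel":[-3,-12,2],"turn":0},{"travel":[-4,-16,2],"turn":0},{"travel":[-5,-20,2],"turn":0},{"travel":[-5,-22,2],"turn":0},{"travel":[-5,-22,2],"turn":0},{"travel":[-5,-22,2],"turn":0}]'
python3 - <<'E'
from h import *
for c in("top","side"):
    ps=[ctrl.read_camera(c) for _ in range(3)];p=ps[-1]
    a=cv2.imread(f"pics/{c}0.png")[:,:,::-1].astype(float);b=np.mean([q["img"] for q in ps],0)
    g=np.median((b+1)/(a+1));d=np.abs(a*g-b).sum(2)
    n,l,s,ce=cv2.connectedComponentsWithStats((d>30).astype(np.uint8))
    print(c,g)
    for i in range(1,n):
        if s[i,4]>6:
            w=world(p,int(ce[i][0]),int(ce[i][1]));
            if .2<w[0]<1.2 and abs(w[1])<.9: print(s[i].tolist(),w.round(3))
    for n in("nut","pot"):
        for q in ps:
            print(n,[(round(x["score"],2),np.round(x["at"],3).tolist()) for x in ctrl.pinpoint(n,q)[:2]],[(round(x["score"],2),np.round(x["at"],3).tolist()) for x in ctrl.look_for(n,q)[:2]])
E
```

```text
time: 26.85
position: [0.4818, -0.5217, 0.2107]
tcp_rot: [0.796, 0.605, 0.0, -0.0]
contact_force: [0.1, 0.3, 0.3]
grip_width: 0.0453
grasp_force: 0.0
top 1.1143552311435523
[0, 159, 423, 261, 49673] [ 0.269 -0.181  0.81 ]
[236, 299, 10, 7, 28] [ 0.279 -0.237  0.783]
[244, 299, 5, 7, 9] [ 0.278 -0.246  0.781]
[250, 303, 5, 2, 7] [ 0.277 -0.254  0.777]
nut [] [(0.29, [0.678, 0.084, 0.028])]
nut [] []
nut [] []
pot [(0.65, [0.667, 0.078, -0.0])] [(0.81, [0.678, 0.083, 0.028])]
pot [(0.79, [0.669, 0.078, 0.002])] [(0.66, [0.677, 0.084, 0.029])]
pot [(0.94, [0.669, 0.079, 0.002])] [(0.65, [0.675, 0.086, 0.029])]
side 1.0356234096692112
[229, 198, 51, 28, 566] [ 0.42  -0.241  0.004]
nut [(0.75, [0.612, -0.145, 0.038])] []
nut [] []
nut [] []
pot [(0.63, [0.667, 0.078, 0.002])] [(0.46, [0.646, 0.061, 0.031])]
pot [(0.51, [0.669, 0.077, 0.003])] [(0.52, [0.644, 0.058, 0.031])]
pot [(0.4, [0.669, 0.076, 0.004])] [(0.37, [0.647, 0.061, 0.031])]
```

Run:
```python
from h import *
p=ctrl.read_camera("top");a=cv2.imread("pics/top0.png")[:,:,::-1].astype(float);b=p["img"].astype(float)
W=np.s_[90:235,145:215]
g=np.median(b[W]/(a[W]+1));d=np.abs(a*g-b).sum(2)[W]
print(g,d.max(),np.percentile(d,[50,99]))
n,l,s,ce=cv2.connectedComponentsWithStats((d>25).astype(np.uint8))
print([(s[i].tolist()) for i in range(1,n) if s[i,4]>2])
```

```text
1.1074380165289257 13.28925619834709 [3.27272727 7.86842975]
[]
```

```bash
python3 -c "
from bench import ctrl
print(ctrl.hand_in())"
```

```text
the job is handed in; nothing more can be done
None
```

I handed the job in: the square lies flat clear of the ledge, the pot is upright, and the offcut, mould and wax read unmoved. I released the nut directly over the pot but could not see it inside. The pot's pale interior looked unchanged and no nut showed in either camera's view of the bench, so I infer it is hidden in the pot; no verdict came back.

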